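# Nest the baffle cups, cap them and check the stack with the touch probe

### The job

Nest every tapered cup on the table in the black lamp housing, one inside the other in any order, each fully home and level, and then seat the brass cap in the top cup. Then take the touch probe from its stand, gently press its tip on the orange plunger of the setter to push it well down, next gently touch its tip on the white dot on the cap, and put the probe back upright in its stand, fully home; leave the other things where they are.

Things in the scene. Friction and masses are not known exactly. Their poses are not given: they have to be found in the camera images.
- cup1_center (a point): Aluminium tapered cup, blue stripe on the rim (may be absent), standing on its small closed foot, 41 mm tall. Lower 27 mm: cone, 37 mm across at the foot, 53 mm above. Upper 14 mm: upright rim band, 62 mm outside, 56 mm inside, to grip by. Nested in the seat or another cup (1.5 mm play) its rim rests flat on the rim below: 14 mm a cup. Point: on the axis, 20.5 mm above the foot. z up.
- cup2_center (a point): Aluminium tapered cup, yellow stripe on the rim (may be absent), standing on its small closed foot, 41 mm tall. Lower 27 mm: cone, 37 mm across at the foot, 53 mm above. Upper 14 mm: upright rim band, 62 mm outside, 56 mm inside, to grip by. Nested in the seat or another cup (1.5 mm play) its rim rests flat on the rim below: 14 mm a cup. Point: on the axis, 20.5 mm above the foot. z up.
- cup3_center (a point): Aluminium tapered cup, red stripe on the rim (may be absent), standing on its small closed foot, 41 mm tall. Lower 27 mm: cone, 37 mm across at the foot, 53 mm above. Upper 14 mm: upright rim band, 62 mm outside, 56 mm inside, to grip by. Nested in the seat or another cup (1.5 mm play) its rim rests flat on the rim below: 14 mm a cup. Point: on the axis, 20.5 mm above the foot. z up.
- cup4_center (a point): Aluminium tapered cup, green stripe on the rim (may be absent), standing on its small closed foot, 41 mm tall. Lower 27 mm: cone, 37 mm across at the foot, 53 mm above. Upper 14 mm: upright rim band, 62 mm outside, 56 mm inside, to grip by. Nested in the seat or another cup (1.5 mm play) its rim rests flat on the rim below: 14 mm a cup. Point: on the axis, 20.5 mm above the foot. z up.
- cap_center (a point): Brass end cap: a tapered plug 18 mm deep (38 mm across at the foot, 52 mm above), a shoulder 62 mm across and 7 mm thick, and an upright black knob 24 mm across, 28 mm tall, with a white dot on top; 53 mm in all. It nests in the top cup, its shoulder flat on that cup's rim. Point: on the axis, half-way up (26.5 mm above the foot). z up.
- cap_dot (a point): Centre of the white dot, 12 mm across, in the middle of the cap's knob top (53 mm above the cap's foot): the second test point.
- seat (a point): Black lamp housing, fixed to the table, 46 mm tall: round foot 120 mm across, body 84 mm across up to 22 mm, above that a collar 62 mm across, with a tapered seat in its top like the inside of a cup (mouth 56 mm across). Point: centre of the mouth, level with the flat top face on which the first cup's rim rests. z up.
- setter (a joint): Orange spring-loaded plunger (28 mm across) of the touch-off setter, fixed to the table: 0 m = up, grows to 0.006 m as it is pressed straight down; fully down takes 5 N. It springs back up when let go.
- setter_top (a point): Centre of the top face of the orange plunger: the first test point.
- probe_center (a point): Touch probe, 126 mm long, upright in its stand, tip down, loose. From the tip up: white ball 8 mm across, thin stem, steel taper (27 mm across at 60 mm), steel collar 40 mm across from 60 to 66 mm, blue round handle 22 mm across from 66 to 126 mm. Point: on the axis half-way up, 63 mm above the lowest point of the tip. z points from tip to handle.
- probe_tip (a point): Lowest point of the probe's white ball tip.
- stand_mouth (a point): Steel probe stand, fixed to the table, 70 mm square foot, with a tapered cup open at the top (mouth 32 mm across, 44 mm outside). The probe hangs in it upright, the underside of its collar flat on this cup's rim, its tip 8 mm above the table. Point: centre of the mouth, level with the rim, 68 mm above the table. z up.
- objective: bystander: steel microscope objective, 34 mm across, 46 mm tall, standing on the table; origin under its centre
- wash: bystander: white jar with red lid, 52 mm across, 70 mm tall; origin under its centre
- driver: bystander: screwdriver lying flat
- spanner: bystander: spanner lying flat
- dish: bystander: grey plastic dish, 70 mm across, 25 mm tall; origin under its centre
- gauge_block: bystander: steel block 50 x 30 x 20 mm lying flat; origin under its centre
Things that resemble listed ones, but are neither listed nor needed, are in the scene too. Of the things that look like the part that bears cap_center, the middle-sized one is meant. Leave any purple look-alike of the part that bears setter alone.

How it is judged (in metres and radians):
On the way, in this order (a step that is already met when the one before it is completed fails the run):
1. every cup is nested in the housing and let go (horizontal distance between each of cup1_center, cup2_center, cup3_center, cup4_center and seat below 0.008 m and angle between each of cup1_center, cup2_center, cup3_center, cup4_center's own z axis and vertical below 0.08 rad and (z of cup1_center in the frame of seat between -0.0095 and -0.0035 m or z of cup1_center in the frame of seat between 0.0045 and 0.0105 m or z of cup1_center in the frame of seat between 0.0185 and 0.0245 m or z of cup1_center in the frame of seat between 0.0325 and 0.0385 m) and contact force between the fingers and cup1 below 0.3 N and (z of cup2_center in the frame of seat between -0.0095 and -0.0035 m or z of cup2_center in the frame of seat between 0.0045 and 0.0105 m or z of cup2_center in the frame of seat between 0.0185 and 0.0245 m or z of cup2_center in the frame of seat between 0.0325 and 0.0385 m) and contact force between the fingers and cup2 below 0.3 N and (z of cup3_center in the frame of seat between -0.0095 and -0.0035 m or z of cup3_center in the frame of seat between 0.0045 and 0.0105 m or z of cup3_center in the frame of seat between 0.0185 and 0.0245 m or z of cup3_center in the frame of seat between 0.0325 and 0.0385 m) and contact force between the fingers and cup3 below 0.3 N and (z of cup4_center in the frame of seat between -0.0095 and -0.0035 m or z of cup4_center in the frame of seat between 0.0045 and 0.0105 m or z of cup4_center in the frame of seat between 0.0185 and 0.0245 m or z of cup4_center in the frame of seat between 0.0325 and 0.0385 m) and contact force between the fingers and cup4 below 0.3 N), for 0.2 s.
2. the cap is seated in the top cup and let go (all of step 1 and horizontal distance between cap_center and seat below 0.009 m and angle between cap_center's own z axis and vertical below 0.08 rad and (z of cap_center in the frame of seat between 0.0335 and 0.0395 m or z of cap_center in the frame of seat between 0.0475 and 0.0535 m or z of cap_center in the frame of seat between 0.0615 and 0.0675 m) and contact force between the fingers and cap below 0.3 N), for 0.2 s.
3. the probe tip presses the plunger of the setter down by more than 2.5 mm (value of joint setter above 0.0025 m and contact force between probe and setter above 0.5 N and distance between probe_tip and setter_top below 0.015 m), for 0.05 s.
4. the probe tip touches the white dot on the seated cap (horizontal distance between cap_center and seat below 0.009 m and angle between cap_center's own z axis and vertical below 0.08 rad and (z of cap_center in the frame of seat between 0.0335 and 0.0395 m or z of cap_center in the frame of seat between 0.0475 and 0.0535 m or z of cap_center in the frame of seat between 0.0615 and 0.0675 m) and contact force between probe and cap above 0.3 N and distance between probe_tip and cap_dot below 0.008 m), for 0.03 s.
At the end, for the whole second after the job is handed in: Every cup and the cap are nested in the housing: on its axis within 8 mm (cap 9), level within 0.08 rad, rim heights within 3 mm of the 14 mm steps; the probe is in its stand within 7 mm, upright within 0.08 rad, collar within 3 mm of the rim; all released and at rest (all of step 2 and horizontal distance between probe_center and stand_mouth below 0.007 m and angle between probe_center's own z axis and vertical below 0.08 rad and z of probe_center in the frame of stand_mouth between -0.001 and 0.006 m and linear speed of each of cup1, cup2, cup3, cup4, cap, probe below 0.03 m/s and contact force between the fingers and probe below 0.3 N); the robot touches nothing.
It fails at once if a bystander is moved more than 5 cm (distance of any of objective, wash, driver, spanner, dish, gauge_block from where it was at the start of the episode above 0.05 m).
It fails at once if the probe is pressed on the cap or the setter with more than 40 N (contact force between probe and cap above 40 N or contact force between probe and setter above 40 N).
Of cup1, cup2, cup3, cup4 only 2 to 4 are there at a start; the rules pass over those that are not, and their reading is None.
At some moment in a run one of cup1, cup2, cup3, cup4, cap may be knocked a few centimetres aside while the robot is not near it.
It also fails if it takes over 210 s, if anything falls off the work surface, if the arm or the gripper's body presses on something with over 40 N, if the wrist force passes 120 N, or if a joint passes its speed limit or range.

### The arm

A 7-joint arm with a two-finger parallel gripper is mounted at the origin on the work surface. World frame = base frame: x ahead of the robot, y to its left, z up, the work surface at z = 0. Lengths are in mm, angles in rad, forces in N, time in s.
With the tool pointing down it reaches from about 350 to 900 mm from the base axis. Payload 7.2 kg.
Tool frame: the origin (TCP) lies midway between the tips of the shut fingers; the grasp point (between the pads) lies 19 mm behind it; z points along the fingers, y is the line along which they close (so a half turn about z gives the same grasp; the last joint's range is limited). The gripper opens to 88 mm and grips with 3 to 60 N. Pads are 20 mm wide; open, the fingers measure 115 mm over their backs; the gripper's body (75 mm by 178 mm) begins 61 mm behind the grasp point.
Start: joints at [1.07, 0.411, -0.013, 1.596, 0.006, 1.134, -0.082], TCP at [262.123, -567.38, 222.653] pointing down, gripper open.
Joint ranges: [-2.95, 2.95], [-0.29, 1.99], [-1.47, 1.44], [0.14, 2.54], [-1.03, 4.17], [0.13, 1.85], [-2.86, 2.86]. Speed limits (rad/s): [2.39, 2.39, 3.01, 3.01, 3.14, 3.14, 3.14].

### API

Orientations are given as a 3x3 rotation matrix whose columns are the frame's x, y, z axes.
In Python, from plant import sensors, eyes, ctrl, models gives the robot as it stands. The module is installed in compiled form; this text tells all that it offers.
- The arm moves only by the shell command python3 -m creep 'ROWS' [OPENING] [FORCE]. ROWS is JSON, a list of rows, each an object of numbers: "x", "y", "z": the shift along the tool's x, y, z in cm; "turn": the turn about the tool's z in rad. A call has 1 to 8 rows; each row shifts and turns the commanded pose from where the row before left it, along the tool's axes as they then stand; what a row does not reach is not made up. A row lasts 1/8 s, in which the tool goes at most 62.5 mm and 10.7 degrees, less where a joint would pass 70% of its speed; a pose out of reach is approached as far as the arm can. A call is refused whole if a number of a shift passes 6.25 or a number of a turn 0.188, either way. A call with a gripper value outside its range is refused whole. OPENING is the finger opening in cm, from 0 to 8.78, set as the call begins (- or left out, the last holds). The fingers move at their own pace and stop on an object; FORCE is the grip in N (left out, the last holds). Time passes only in rows, so rows that do not move let the fingers close. It gives the time, the measured TCP pose, the force, the opening and the grip force at its end, in the units of the state.
- sensors.observe(): the state, without advancing time (a new reading comes with each control period).
- eyes.get_image(name): name is "side" or "top" or "wrist"; returns the picture (384x512x3 uint8, red, green, blue); there is no depth.
- eyes.camera_params(name): a dict with "K" (3x3 intrinsics, pixels), "R" (3x3) and "t" (3): a world point X has camera coordinates R X + t. Camera axes: x right, y down, z forward; pixel columns grow to the right and rows downward; lengths in mm; the calibration is good to about 2 mm. The wrist camera is an equidistant fisheye: a pixel r from the principal point sees the ray r / f radians off the axis. A picture is of the moment at which its call begins: read the wrist's pose just before it. camera_params takes no time and is no camera call; for the wrist camera it gives the pose at the moment of the call.
- ctrl.sign_off(): hands the job in; it is judged then, once.
Trained networks look in the newest picture that a camera, given by its name, has taken for a name from the list of things; names that differ only in an ending like _2 or _b are one class to them, and where a whole thing is asked for, a point or a joint stands for the part that bears it (a point fixed in the world has none). Each returns a list of dicts, best first, with "p" (0 to 1); they miss things now and then, are a little off and sometimes report something else, mostly with a low value. They report only what shows in the picture. A call takes as long as a camera call. They do not tell look-alikes from the thing itself.
- models.trace(camera, query): "mask" (384x512 bool, what is visible of it) and "rect" ([left, top, right, bottom] in pixels, round what is visible of it).
The state is a dict: "t": time; "joints": joint angles; "dq": joint speeds; "joint_efforts": joint torques, N m; "eef_pos": TCP position; "orientation": TCP orientation; "ft_force": force on the tool from outside, world axes, zero at the start; "wrist_torque": the same for the moment, N m; "gripper_width": opening from 0.0 (shut) to 1.0 (fully open); "finger_force": force on a finger pad.
Only numpy, scipy, OpenCV 4.12 (cv2) and the standard library are available. Lean on these libraries where they do the work, as an engineer would, in place of code of your own. Each camera call takes 0.05 s, during which the arm holds its last target. There are 200 camera calls.

## Working session

There is one attempt and no reset: what is moved stays moved. The work goes in short steps, Python scripts to look and compute and a shell command to move; the robot and the scene stay as the last step left them, time stands still between calls to the robot, and variables do not carry over. Pictures are saved under pics/ and viewed, at most 14 in all, crops included, and the job is handed in when it is done.

```bash
ls; mkdir -p pics; python3 - <<'E'
from plant import sensors, eyes, ctrl, models
import cv2,numpy as np
s=sensors.observe(); print({k:np.round(v,3).tolist() for k,v in s.items()})
for n in ['side','top','wrist']:
    im=eyes.get_image(n); cv2.imwrite(f'pics/{n}0.png',im[...,::-1])
    p=eyes.camera_params(n); print(n,np.round(p['K'],1).tolist(),np.round(p['R'],3).tolist(),np.round(p['t'],1).tolist())
E
```

```text
pics
{'t': 0.0, 'joints': [1.07, 0.412, -0.013, 1.597, 0.006, 1.134, -0.082], 'dq': [0.001, -0.0, -0.001, 0.0, 0.001, 0.001, 0.0], 'joint_efforts': [0.0, -58.795, 0.642, -29.108, -0.054, 0.018, 0.0], 'eef_pos': [261.871, -566.952, 221.822], 'orientation': [[0.908, 0.419, -0.001], [0.419, -0.908, 0.001], [-0.0, -0.002, -1.0]], 'ft_force': [-0.16, 0.653, 0.966], 'wrist_torque': [-0.017, -0.024, -0.017], 'finger_force': 0.0, 'gripper_width': 0.994}
side [[388.8, 0.0, 254.4], [0.0, 388.8, 185.9], [0.0, 0.0, 1.0]] [[-0.928, -0.374, 0.009], [-0.192, 0.456, -0.869], [0.321, -0.808, -0.495]] [506.5, 166.6, 955.9]
top [[442.3, 0.0, 247.6], [0.0, 442.3, 186.2], [0.0, 0.0, 1.0]] [[-0.007, -1.0, 0.014], [-0.998, 0.006, -0.056], [0.056, -0.014, -0.998]] [11.5, 539.1, 1324.0]
wrist [[297.3, 0.0, 252.8], [0.0, 297.3, 189.2], [0.0, 0.0, 1.0]] [[0.42, -0.908, -0.001], [-0.874, -0.404, 0.27], [-0.246, -0.112, -0.963]] [-624.7, -32.7, 390.4]
```

```bash
python3 - <<'E'
import cv2
for n in ['side','top']:
    im=cv2.imread(f'pics/{n}0.png'); cv2.imwrite(f'pics/{n}0b.png',cv2.resize(im,(800,600),interpolation=cv2.INTER_CUBIC))
E
```

```text
(no output)
```

View pics/top0b.png

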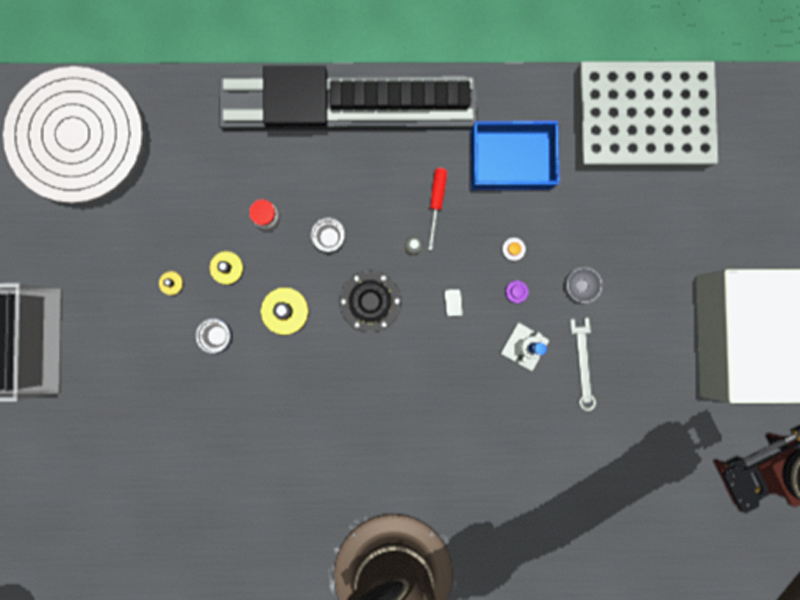

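View pics/side0b.png

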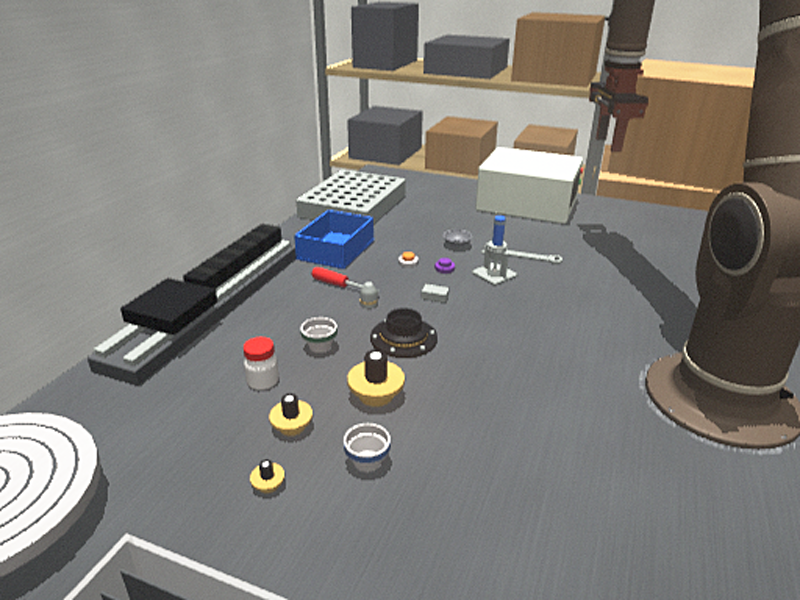

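The top view (800x600 scale) shows two cups, at (213,336) with a blue stripe and (328,235) with a green one. The three caps are at (170,282), (226,267) for the middle one, and (284,311). The housing is at (370,300), the orange setter at (514,249), its purple look-alike at (517,291), and the probe and stand at about (530,347). The side view confirms the stripe colours and that the probe is upright in its stand.

```bash
cat > h.py <<'E'
from plant import sensors, eyes, ctrl, models
import cv2,numpy as np
def ray(p,px,fish):
    K=p['K'];u=np.array([(px[0]-K[0,2])/K[0,0],(px[1]-K[1,2])/K[1,1]])
    if fish:
        th=np.hypot(*u); d=np.r_[u/max(th,1e-9)*np.sin(th),np.cos(th)]
    else: d=np.r_[u,1]
    return -p['R'].T@p['t'], p['R'].T@d
def p2w(cam,px,z,p=None):
    p=p or eyes.camera_params(cam); p={k:np.array(v) for k,v in p.items()}
    o,d=ray(p,px,cam=='wrist'); return (o+d*(z-o[2])/d[2])
def w2p(cam,X,p=None):
    p=p or eyes.camera_params(cam); p={k:np.array(v) for k,v in p.items()}
    c=p['R']@np.array(X)+p['t'];K=p['K']
    if cam=='wrist':
        r=np.hypot(c[0],c[1]);th=np.arctan2(r,c[2]);u=c[:2]/max(r,1e-9)*th
    else:u=c[:2]/c[2]
    return K[:2,:2]@u+K[:2,2]
def st():
    s=sensors.observe();print('t',round(s['t'],2),'tcp',np.round(s['eef_pos'],1),'F',np.round(s['ft_force'],1),'w',round(s['gripper_width']*88,1),'ff',round(s['finger_force'],1));return s
E
python3 - <<'E'
from h import *
k=1/1.5625
for n,u,v,z in [('blue',213,335,41),('green',328,234,41),('capS',170,282,40),('capM_knob',224,266.5,53),('capM_sh',226,268,25),('capL',284,311,30),('seat',370,299,46),('setter',514,249,30),('purple',517,291,30),('probe top',538,349,134),('stand',527,347,0),('objective',413,244,46)]:
    a=p2w('top',((u+.5)*k-.5,(v+.5)*k-.5),z);print(n,a.round(1))
eyes.get_image('top')
for q in ['cup1_center','cap_center','seat','setter','probe_center','stand_mouth']:
  try:
    for d in models.trace('top',q):
        if d['p']>.2:print(q,round(d['p'],2),np.round(d['rect'],1), d['mask'].sum())
  except Exception as e: print(q,e)
E
```

```text
blue [456.9 337.4  41. ]
green [647.6 120.3  41. ]
capS [557.7 419.6  40. ]
capM_knob [585.4 314.9  53. ]
capM_sh [585.1 317.3  25. ]
capL [501.6 205.3  30. ]
seat [522.8  40.9  46. ]
setter [ 618.3 -237.    30. ]
purple [ 537.2 -241.3   30. ]
probe top [ 428.9 -255.6  134. ]
stand [ 429.  -265.1    0. ]
objective [627.  -41.4  46. ]
cup1_center 0.59 [128.3 205.  149.2 228. ] 371
cap_center 0.67 [134.8 160.8 155.5 179.1] 321
cap_center 0.63 [167.4 186.1 197.8 214.8] 744
cap_center 0.54 [106.  174.6 115.9 188.2] 160
seat 0.84 [214.6 171.8 254.2 211. ] 1176
setter 0.61 [326.6 157.4 333.3 161.2] 45
setter 0.6 [326.2 179.1 335.5 192. ] 58
probe_center 0.53 [333.2 213.9 349.5 228.1] 161
stand_mouth 0.94 [323.6 205.4 348.  236. ] 378
stand_mouth 0.63 [134.7 162.9 156.6 181.3] 323
stand_mouth 0.25 [257.6 153.4 269.9 162.8] 107
```

```bash
python3 -m creep '[{"turn":0.144},{"turn":0.144},{"turn":0.144},{"z":-6},{"y":-6.2},{"y":-6.2},{"y":-6.2},{"y":-6.2}]' 8.7 15
```

```text
invalid input at $[0]: expected keys x, y, z, turn
```

```bash
python3 -m creep '[{"x":0,"y":0,"z":0,"turn":0.144},{"x":0,"y":0,"z":0,"turn":0.144},{"x":0,"y":0,"z":0,"turn":0.144},{"x":4,"y":-4,"z":0,"turn":0},{"x":4,"y":-4,"z":0,"turn":0},{"x":4,"y":-4,"z":0,"turn":0},{"x":4,"y":-4,"z":0,"turn":0},{"x":4,"y":-4,"z":0,"turn":0}]' 8.7 15
python3 -m creep '[{"x":1,"y":-6,"z":0,"turn":0},{"x":1,"y":-6,"z":0,"turn":0},{"x":1,"y":-6,"z":0,"turn":0},{"x":1,"y":-6,"z":0,"turn":0},{"x":1,"y":-6,"z":0,"turn":0},{"x":1,"y":-6,"z":0,"turn":0},{"x":1,"y":-6,"z":0,"turn":0},{"x":0,"y":-6,"z":0,"turn":0}]'
```

```text
t: 1.5
eef_pos: [463.2, -365.9, 222.9]
orientation: [[1.0, 0.001, 0.001], [0.001, -1.0, -0.0], [0.001, 0.0, -1.0]]
ft_force: [-0.5, -0.4, 0.1]
gripper_width: 0.991
finger_force: 0.0
t: 2.5
eef_pos: [532.0, 114.8, 222.9]
orientation: [[1.0, 0.0, 0.001], [0.0, -1.0, 0.0], [0.001, -0.0, -1.0]]
ft_force: [1.4, -1.1, -0.2]
gripper_width: 0.988
finger_force: 0.0
```

```bash
python3 -m creep '[{"x":0,"y":-6,"z":0,"turn":0},{"x":0,"y":0,"z":0,"turn":0}]'; python3 - <<'E'
from h import *
p=eyes.camera_params('wrist');im=eyes.get_image('wrist');st()
v=im[...,::-1].copy();cv2.imwrite('pics/w1raw.png',v)
np.save('pics/w1p.npy',p,allow_pickle=True)
for X in [(456.9,337.4,41),(647.6,120.3,41),(585.4,314.9,53),(522.8,40.9,46)]:
    c=w2p('wrist',X,p);print(X,c.round(1));cv2.circle(v,tuple(int(round(a)) for a in c),2,(0,0,255),-1)
cv2.imwrite('pics/w1.png',cv2.resize(v,(800,600),interpolation=cv2.INTER_CUBIC))
E
```

```text
t: 2.75
eef_pos: [530.3, 178.9, 222.7]
orientation: [[1.0, 0.009, -0.0], [0.009, -1.0, 0.003], [-0.0, -0.003, -1.0]]
ft_force: [0.5, 0.2, -0.5]
gripper_width: 0.991
finger_force: 0.0
t 2.8 tcp [530.9 175.3 222.5] F [-0.9 -0.5 -0.3] w 87.0 ff 0.0
(456.9, 337.4, 41) [133.  225.2]
(647.6, 120.3, 41) [305.2  72.5]
(585.4, 314.9, 53) [137.1 127.2]
(522.8, 40.9, 46) [365.1 180. ]
```

View pics/w1.png

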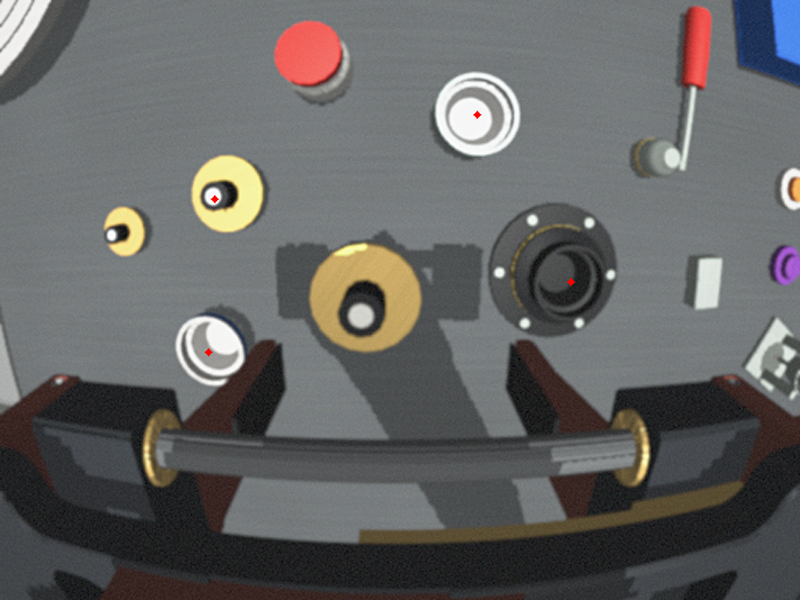

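The wrist view has the rims centred near (477,114) for green, (211,349) for blue and (567,279) for the housing mouth. The middle cap's shoulder is at (228,193). All of these agree with the top-view estimates to a few mm, so I'm moving to the green cup.

```bash
python3 -m creep '[{"x":4,"y":2,"z":2,"turn":0},{"x":4,"y":2,"z":3,"turn":0},{"x":3.7,"y":1.5,"z":3,"turn":0},{"x":0,"y":0,"z":2,"turn":0},{"x":0,"y":0,"z":0,"turn":0}]'; cat >> h.py <<'E'
def rimfit(cam,c0,rad,z,im=None,p=None,span=8,name=None,tr=None):
    """find circle centre (x,y) at height z of given radius maximising image gradient along projected circle"""
    p=p or eyes.camera_params(cam)
    if im is None: im=eyes.get_image(cam)
    g=cv2.GaussianBlur(im,(0,0),0.8).astype(np.float32)
    a=np.linspace(0,2*np.pi,90,endpoint=False)
    def proj(x,y,r): return np.array([w2p(cam,(x+r*np.cos(t),y+r*np.sin(t),z),p) for t in a],np.float32)
    c1=proj(c0[0],c0[1],rad-1.5);c2=proj(c0[0],c0[1],rad+1.5)
    J=(proj(c0[0]+1,c0[1],rad)-proj(c0[0],c0[1],rad),proj(c0[0],c0[1]+1,rad)-proj(c0[0],c0[1],rad))
    best=None
    sam=lambda q:cv2.remap(g,q[:,0].copy(),q[:,1].copy(),cv2.INTER_LINEAR)[:,0]
    S={}
    for dx in np.arange(-span,span+.1,.5):
        for dy in np.arange(-span,span+.1,.5):
            o=(J[0]*dx+J[1]*dy).astype(np.float32)
            S[dx,dy]=np.median(np.abs(sam(c1+o)-sam(c2+o)).sum(1))
    k=max(S,key=S.get);c=(c0[0]+k[0],c0[1]+k[1])
    if name:
        v=im[...,::-1].copy()
        for q in proj(*c,rad): cv2.circle(v,tuple(int(round(t)) for t in q),0,(0,0,255),-1)
        cv2.imwrite(name,cv2.resize(v,(640,480)))
    return np.round(c,1),round(S[k],1)
E
python3 - <<'E'
from h import *
st();p=eyes.camera_params('wrist');im=eyes.get_image('wrist')
cv2.imwrite('pics/w2raw.png',im[...,::-1])
for r in (31,28): print(r,rimfit('wrist',(647.6,120.3),r,41,im,p,name=f'pics/w2_{r}.png'))
print(w2p('wrist',(648,120,41),p))
E
```

```text
t: 3.42
eef_pos: [646.9, 116.6, 120.7]
orientation: [[1.0, -0.0, -0.004], [-0.0, -1.0, -0.001], [-0.004, 0.001, -1.0]]
ft_force: [-0.7, 0.2, 0.4]
gripper_width: 0.99
finger_force: 0.0
t 3.42 tcp [646.9 116.6 120.7] F [-0.7  0.2  0.4] w 87.1 ff 0.0
31 (array([647.6, 119.8]), np.float32(257.4))
28 (array([652.6, 121.3]), np.float32(227.7))
[248.53030352 194.95349148]
```

View pics/w2_31.png

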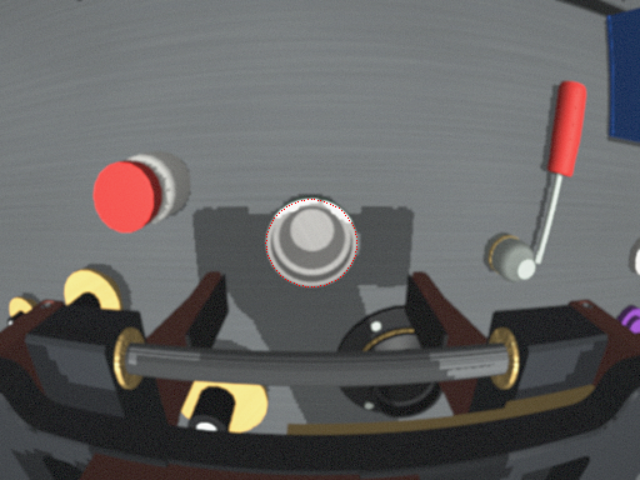

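The fitted circle lies on the green rim (centre about 312,243 in the 640-wide picture), giving (647.6, 119.8). Now descending to grasp.

```bash
python3 -m creep '[{"x":0.07,"y":-0.32,"z":3,"turn":0},{"x":0,"y":0,"z":3,"turn":0},{"x":0,"y":0,"z":2.4,"turn":0},{"x":0,"y":0,"z":1.3,"turn":0},{"x":0,"y":0,"z":0,"turn":0}]' 
python3 -m creep '[{"x":0,"y":0,"z":0,"turn":0},{"x":0,"y":0,"z":0,"turn":0},{"x":0,"y":0,"z":0,"turn":0},{"x":0,"y":0,"z":0,"turn":0},{"x":0,"y":0,"z":0,"turn":0}]' 5.5 20
```

```text
t: 4.1
eef_pos: [649.0, 121.5, 26.2]
orientation: [[1.0, 0.001, 0.0], [0.001, -1.0, 0.0], [0.0, -0.0, -1.0]]
ft_force: [0.6, 0.6, 0.7]
gripper_width: 0.987
finger_force: 0.0
t: 4.72
eef_pos: [649.7, 121.1, 26.4]
orientation: [[1.0, 0.001, 0.001], [0.001, -1.0, 0.0], [0.001, -0.0, -1.0]]
ft_force: [-0.1, -0.8, 5.9]
gripper_width: 0.703
finger_force: 20.0
```

```bash
python3 -m creep '[{"x":0,"y":0,"z":-1,"turn":0},{"x":0,"y":0,"z":-3,"turn":0},{"x":0,"y":0,"z":-4,"turn":0},{"x":-3,"y":1,"z":-2,"turn":0},{"x":-5,"y":2,"z":0,"turn":0},{"x":-5,"y":2,"z":0,"turn":0},{"x":-5,"y":2,"z":0,"turn":0},{"x":0,"y":1,"z":0,"turn":0}]'
python3 -m creep '[{"x":0,"y":0,"z":0,"turn":0}]'
python3 - <<'E'
from h import *
s=st();p=eyes.camera_params('wrist');im=eyes.get_image('wrist')
print(rimfit('wrist',(522.8,40.9),31,46,im,p,name='pics/w3.png'),rimfit('wrist',(522.8,40.9),28,46,im,p),rimfit('wrist',(522.8,40.9),60,8,im,p))
t=s['eef_pos'];print(rimfit('wrist',t[:2],31,t[2]+15,im,p),t)
im=cv2.imread('pics/w1raw.png')[...,::-1].copy();p=np.load('pics/w1p.npy',allow_pickle=True).item()
print(rimfit('wrist',(522.8,40.9),31,46,im,p))
E
```

```text
t: 5.72
eef_pos: [465.6, 39.7, 125.8]
orientation: [[1.0, 0.001, -0.002], [0.001, -1.0, -0.001], [-0.002, 0.001, -1.0]]
ft_force: [1.0, 0.5, -0.2]
gripper_width: 0.697
finger_force: 20.0
t: 5.85
eef_pos: [470.3, 40.4, 126.4]
orientation: [[1.0, -0.001, 0.002], [-0.001, -1.0, -0.0], [0.002, 0.0, -1.0]]
ft_force: [0.4, 0.2, 0.1]
gripper_width: 0.703
finger_force: 20.0
t 5.85 tcp [470.3  40.4 126.4] F [0.4 0.2 0.1] w 61.8 ff 20.0
(array([521.8,  39.9]), np.float32(134.7)) (array([524.8,  41.4]), np.float32(141.1)) (array([521.8,  39.9]), np.float32(61.2))
(array([468.8,  39.9]), np.float32(368.2)) [470.34862581  40.42231711 126.37340501]
(array([525.3,  42.4]), np.float32(56.3))
```

View pics/w3.png

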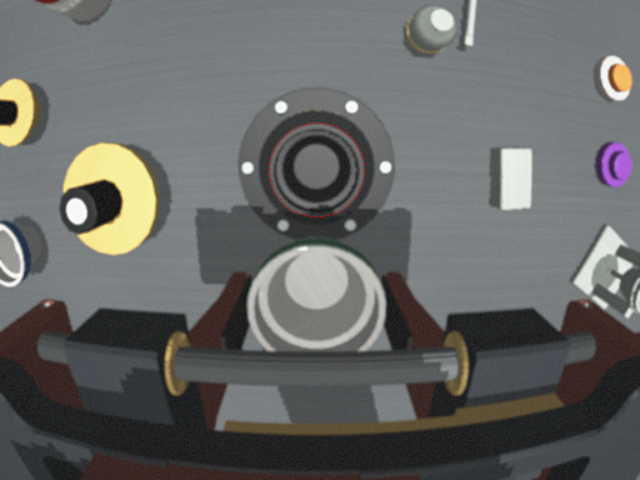

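The housing (centre about 317,165) is fitted at (522,40). The held green cup fits at (468.8, 39.9), so the shift is +53 mm in x.

```bash
python3 -m creep '[{"x":2.65,"y":0,"z":1,"turn":0},{"x":2.65,"y":0,"z":1,"turn":0},{"x":0,"y":0,"z":2,"turn":0},{"x":0,"y":0,"z":2,"turn":0},{"x":0,"y":0,"z":0.5,"turn":0},{"x":0,"y":0,"z":0.5,"turn":0},{"x":0,"y":0,"z":0.5,"turn":0},{"x":0,"y":0,"z":0.3,"turn":0}]'
python3 -m creep '[{"x":0,"y":0,"z":0.1,"turn":0},{"x":0,"y":0,"z":0,"turn":0}]'
```

```text
t: 6.9
eef_pos: [522.7, 41.1, 47.8]
orientation: [[1.0, 0.001, 0.001], [0.001, -1.0, 0.0], [0.001, -0.0, -1.0]]
ft_force: [0.3, 0.5, -1.2]
gripper_width: 0.7
finger_force: 20.0
t: 7.15
eef_pos: [522.4, 41.0, 46.8]
orientation: [[1.0, 0.001, 0.0], [0.001, -1.0, -0.0], [0.0, 0.0, -1.0]]
ft_force: [-0.1, 0.9, -1.9]
gripper_width: 0.7
finger_force: 20.0
```

```bash
python3 -m creep '[{"x":0,"y":0,"z":0.1,"turn":0},{"x":0,"y":0,"z":0,"turn":0}]'
python3 -m creep '[{"x":0,"y":0,"z":0,"turn":0},{"x":0,"y":0,"z":0,"turn":0},{"x":0,"y":0,"z":0,"turn":0},{"x":0,"y":0,"z":-1,"turn":0},{"x":0,"y":0,"z":-3,"turn":0},{"x":-3,"y":0,"z":-3,"turn":0},{"x":-3,"y":0,"z":-1,"turn":0},{"x":0,"y":0,"z":0,"turn":0}]' 8
python3 - <<'E'
from h import *
s=st();p=eyes.camera_params('wrist');im=eyes.get_image('wrist')
for z in (60,64): print(z,rimfit('wrist',(522,40),31,z,im,p,name=f'pics/w4_{z}.png'))
E
```

```text
t: 7.4
eef_pos: [522.6, 41.0, 46.1]
orientation: [[1.0, 0.001, 0.001], [0.001, -1.0, -0.0], [0.001, 0.0, -1.0]]
ft_force: [-0.2, -0.2, 3.5]
gripper_width: 0.701
finger_force: 22.1
t: 8.4
eef_pos: [461.4, 40.9, 127.1]
orientation: [[1.0, 0.001, 0.002], [0.001, -1.0, -0.001], [0.002, 0.001, -1.0]]
ft_force: [0.7, 0.4, -0.7]
gripper_width: 0.91
finger_force: 0.0
t 8.4 tcp [461.4  40.9 127.1] F [ 0.7  0.4 -0.7] w 80.1 ff 0.0
60 (array([521.5,  40.5]), np.float32(508.2))
64 (array([521.,  41.]), np.float32(546.6))
```

View pics/w4_60.png

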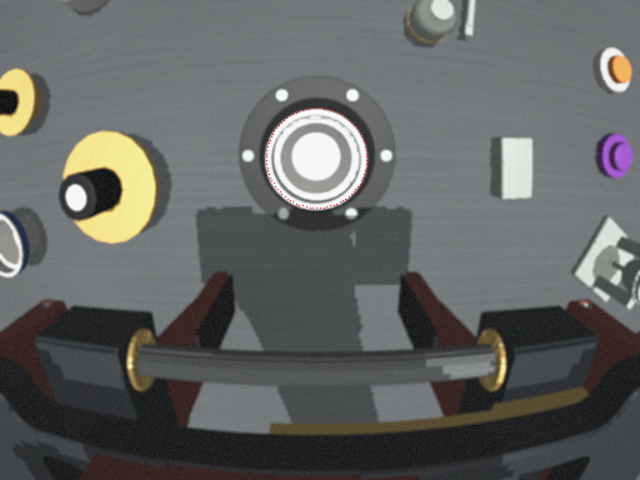

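The green cup sits concentric in the housing, at (317,158) in this picture. Going to the blue cup.

```bash
python3 -m creep '[{"x":0,"y":-6,"z":0,"turn":0},{"x":0,"y":-6,"z":0,"turn":0},{"x":0,"y":-6,"z":0,"turn":0},{"x":0,"y":-6,"z":0,"turn":0},{"x":0,"y":-5.6,"z":0,"turn":0},{"x":0,"y":0,"z":0,"turn":0},{"x":0,"y":0,"z":0,"turn":0}]' 8.7
python3 - <<'E'
from h import *
s=st();p=eyes.camera_params('wrist');im=eyes.get_image('wrist')
cv2.imwrite('pics/w5raw.png',im[...,::-1])
print(rimfit('wrist',(457,337),31,41,im,p,span=10,name=f'pics/w5.png'))
print(rimfit('wrist',(585,317),31,25,im,p,span=10,name=f'pics/w5c.png'))
st()
E
```

```text
t: 9.32
eef_pos: [462.4, 336.5, 124.9]
orientation: [[1.0, 0.001, -0.001], [0.001, -1.0, -0.001], [-0.001, 0.001, -1.0]]
ft_force: [-0.2, 0.4, 0.3]
gripper_width: 0.99
finger_force: 0.0
t 9.32 tcp [462.4 336.5 124.9] F [-0.2  0.4  0.3] w 87.1 ff 0.0
(array([458., 337.]), np.float32(242.1))
(array([587.5, 316.5]), np.float32(273.1))
t 9.38 tcp [462.6 335.6 125. ] F [0.2 0.4 0.2] w 86.9 ff 0.0
```

View pics/w5.png

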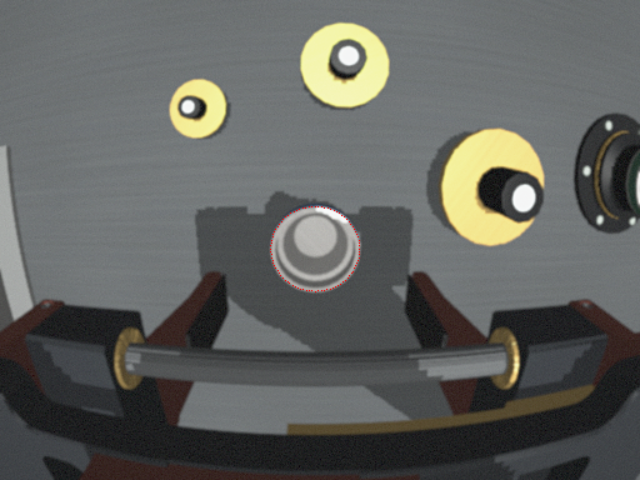

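The circle fits the blue rim (316,249), so the cup is at (458, 337). The middle cap at (345,65) fits a 62 mm shoulder, at (587.5, 316.5).

```bash
python3 -m creep '[{"x":-0.4,"y":-0.1,"z":3,"turn":0},{"x":0,"y":0,"z":3,"turn":0},{"x":0,"y":0,"z":2.6,"turn":0},{"x":0,"y":0,"z":1.3,"turn":0},{"x":0,"y":0,"z":0,"turn":0}]' 
python3 -m creep '[{"x":0,"y":0,"z":0,"turn":0},{"x":0,"y":0,"z":0,"turn":0},{"x":0,"y":0,"z":0,"turn":0},{"x":0,"y":0,"z":0,"turn":0},{"x":0,"y":0,"z":0,"turn":0}]' 5.5 20
```

```text
t: 10.0
eef_pos: [458.3, 336.8, 26.2]
orientation: [[1.0, -0.001, -0.001], [-0.001, -1.0, -0.001], [-0.001, 0.001, -1.0]]
ft_force: [1.1, -0.3, 0.1]
gripper_width: 0.989
finger_force: 0.0
t: 10.62
eef_pos: [458.5, 338.1, 27.3]
orientation: [[1.0, 0.001, 0.001], [0.001, -1.0, 0.0], [0.001, -0.0, -1.0]]
ft_force: [-1.1, -0.9, 5.8]
gripper_width: 0.701
finger_force: 20.0
```

```bash
python3 -m creep '[{"x":0,"y":0,"z":-1,"turn":0},{"x":0,"y":0,"z":-4,"turn":0},{"x":0,"y":0,"z":-5,"turn":0},{"x":0,"y":5.5,"z":-1.5,"turn":0},{"x":0,"y":6,"z":0,"turn":0},{"x":0,"y":6,"z":0,"turn":0},{"x":0,"y":6,"z":0,"turn":0},{"x":0.5,"y":6,"z":0,"turn":0}]'
python3 -m creep '[{"x":0,"y":0.25,"z":0,"turn":0},{"x":0,"y":0,"z":0,"turn":0},{"x":0,"y":0,"z":0,"turn":0}]'
python3 - <<'E'
from h import *
s=st();p=eyes.camera_params('wrist');im=eyes.get_image('wrist')
t=s['eef_pos'];print(rimfit('wrist',(521.5,40.5),31,60,im,p),rimfit('wrist',t[:2],31,t[2]+14.5,im,p,name='pics/w6.png'),t)
E
```

```text
t: 11.62
eef_pos: [462.9, 41.3, 142.2]
orientation: [[1.0, 0.001, 0.001], [0.001, -1.0, 0.0], [0.001, -0.0, -1.0]]
ft_force: [0.8, 0.7, -1.3]
gripper_width: 0.7
finger_force: 20.0
t: 12.0
eef_pos: [463.3, 42.3, 141.8]
orientation: [[1.0, 0.003, 0.0], [0.003, -1.0, 0.001], [0.0, -0.001, -1.0]]
ft_force: [-0.6, 0.7, -0.8]
gripper_width: 0.703
finger_force: 20.0
t 12.0 tcp [463.3  42.3 141.8] F [-0.6  0.7 -0.8] w 61.8 ff 20.0
(array([521.5,  41. ]), np.float32(498.2)) (array([462.8,  41.8]), np.float32(343.3)) [463.31065246  42.27144583 141.80006742]
```

```bash
python3 -m creep '[{"x":2.9,"y":0.08,"z":1,"turn":0},{"x":2.97,"y":0,"z":1,"turn":0},{"x":0,"y":0,"z":2,"turn":0},{"x":0,"y":0,"z":2,"turn":0},{"x":0,"y":0,"z":0.5,"turn":0},{"x":0,"y":0,"z":0.5,"turn":0},{"x":0,"y":0,"z":0.5,"turn":0},{"x":0,"y":0,"z":0.3,"turn":0}]'
python3 -m creep '[{"x":0,"y":0,"z":0.1,"turn":0},{"x":0,"y":0,"z":0.1,"turn":0},{"x":0,"y":0,"z":0,"turn":0}]'
```

```text
t: 13.05
eef_pos: [522.2, 39.8, 63.8]
orientation: [[1.0, 0.001, 0.001], [0.001, -1.0, 0.0], [0.001, -0.0, -1.0]]
ft_force: [0.9, 0.1, -1.7]
gripper_width: 0.7
finger_force: 20.0
t: 13.42
eef_pos: [522.1, 39.9, 61.8]
orientation: [[1.0, 0.001, 0.0], [0.001, -1.0, 0.0], [0.0, -0.0, -1.0]]
ft_force: [-0.4, 0.6, -1.2]
gripper_width: 0.703
finger_force: 20.0
```

```bash
python3 -m creep '[{"x":0,"y":0,"z":0.1,"turn":0},{"x":0,"y":0,"z":0.1,"turn":0},{"x":0,"y":0,"z":0,"turn":0}]'
python3 -m creep '[{"x":0,"y":0,"z":0,"turn":0},{"x":0,"y":0,"z":0,"turn":0},{"x":0,"y":0,"z":0,"turn":0},{"x":0,"y":0,"z":-1,"turn":0},{"x":0,"y":0,"z":-3,"turn":0},{"x":-3,"y":0,"z":-3,"turn":0},{"x":-3,"y":0,"z":-1,"turn":0},{"x":0,"y":0,"z":0,"turn":0}]' 8
python3 - <<'E'
from h import *
s=st();p=eyes.camera_params('wrist');im=eyes.get_image('wrist')
for z in (60,67,74,81): print(z,rimfit('wrist',(522,40),31,z,im,p,span=4,name=f'pics/w7_{z}.png'))
im=eyes.get_image('side');cv2.imwrite('pics/s7.png',cv2.resize(im[150:290,90:330,::-1],(720,420),interpolation=cv2.INTER_CUBIC))
E
```

```text
t: 13.8
eef_pos: [522.2, 39.9, 60.3]
orientation: [[1.0, 0.001, 0.0], [0.001, -1.0, -0.0], [0.0, 0.0, -1.0]]
ft_force: [-3.2, 0.5, 8.4]
gripper_width: 0.699
finger_force: 21.0
t: 14.8
eef_pos: [461.1, 39.6, 141.1]
orientation: [[1.0, 0.001, 0.002], [0.001, -1.0, -0.001], [0.002, 0.001, -1.0]]
ft_force: [0.2, 0.8, 0.1]
gripper_width: 0.908
finger_force: 0.0
t 14.8 tcp [461.1  39.6 141.1] F [0.2 0.8 0.1] w 79.9 ff 0.0
60 (array([523.5,  42.5]), np.float32(237.7))
67 (array([520.5,  42. ]), np.float32(312.9))
74 (array([522.,  40.]), np.float32(497.8))
81 (array([521.5,  39.5]), np.float32(506.5))
```

View pics/s7.png

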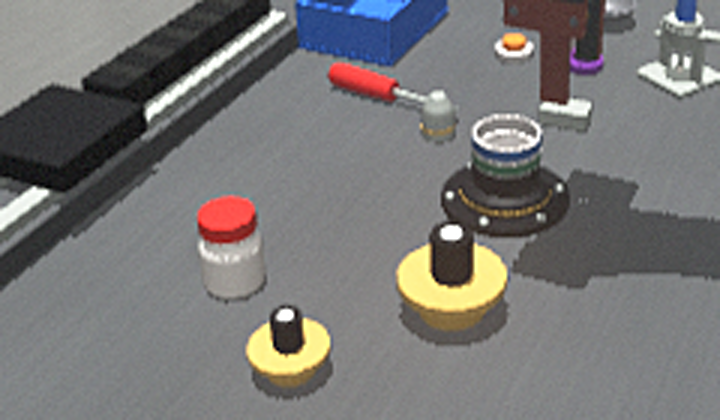

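The side view shows the blue cup flat on the green one in the housing, level, with both stripes visible at (505,150). Now the cap.

```bash
python3 -m creep '[{"x":2.5,"y":-5.5,"z":0,"turn":0},{"x":2.5,"y":-5.5,"z":0,"turn":0},{"x":2.5,"y":-5.5,"z":0,"turn":0},{"x":2.5,"y":-5.5,"z":0,"turn":0},{"x":2.5,"y":-5.5,"z":0,"turn":0},{"x":0,"y":0,"z":1,"turn":0},{"x":0,"y":0,"z":0,"turn":0}]' 7
python3 - <<'E'
from h import *
s=st();p=eyes.camera_params('wrist');im=eyes.get_image('wrist')
print(rimfit('wrist',(587,316),31,25,im,p,span=10,name=f'pics/w8.png'))
print(rimfit('wrist',(587,316),6,53,im,p,span=8))
print(rimfit('wrist',(587,316),12,53,im,p,span=8))
st()
E
```

```text
t: 15.78
eef_pos: [586.3, 313.9, 127.4]
orientation: [[1.0, 0.001, -0.003], [0.001, -1.0, -0.002], [-0.003, 0.002, -1.0]]
ft_force: [0.3, 0.5, -0.3]
gripper_width: 0.797
finger_force: 0.0
t 15.78 tcp [586.3 313.9 127.4] F [ 0.3  0.5 -0.3] w 70.1 ff 0.0
(array([587.5, 316.5]), np.float32(186.5))
(array([587.5, 316.5]), np.float32(403.3))
(array([593. , 315.5]), np.float32(278.9))
t 15.82 tcp [586.7 313.2 128.3] F [-0.1  0.   0.7] w 70.5 ff 0.0
```

View pics/w8.png

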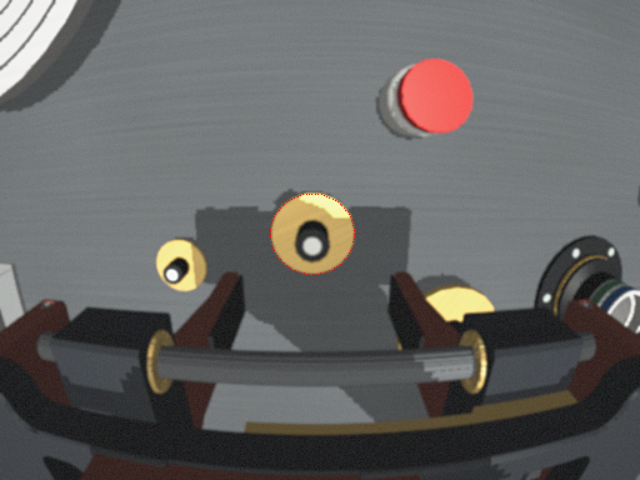

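The circle lies on the middle cap's shoulder (313,233), and the dot fit agrees at (587.5, 316.5). I'll grasp it by the knob.

```bash
python3 -m creep '[{"x":0.1,"y":-0.3,"z":3,"turn":0},{"x":0,"y":0,"z":3,"turn":0},{"x":0,"y":0,"z":2.5,"turn":0},{"x":0,"y":0,"z":1.3,"turn":0},{"x":0,"y":0,"z":0,"turn":0}]' 6
python3 -m creep '[{"x":0,"y":0,"z":0,"turn":0},{"x":0,"y":0,"z":0,"turn":0},{"x":0,"y":0,"z":0,"turn":0},{"x":0,"y":0,"z":0,"turn":0},{"x":0,"y":0,"z":0,"turn":0},{"x":0,"y":0,"z":0,"turn":0}]' 1.5 30
```

```text
t: 16.45
eef_pos: [587.8, 316.6, 31.4]
orientation: [[1.0, -0.0, -0.001], [-0.0, -1.0, -0.001], [-0.001, 0.001, -1.0]]
ft_force: [-0.5, 1.1, -0.1]
gripper_width: 0.684
finger_force: 0.0
t: 17.2
eef_pos: [588.0, 317.8, 31.9]
orientation: [[1.0, 0.001, 0.0], [0.001, -1.0, 0.0], [0.0, -0.0, -1.0]]
ft_force: [0.8, -0.5, 2.4]
gripper_width: 0.263
finger_force: 30.0
```

```bash
python3 -m creep '[{"x":0,"y":0,"z":-1,"turn":0},{"x":0,"y":0,"z":-5,"turn":0},{"x":0,"y":0,"z":-6,"turn":0},{"x":-2.5,"y":5.5,"z":-0.8,"turn":0},{"x":-2.5,"y":5.5,"z":0,"turn":0},{"x":-2.5,"y":5.5,"z":0,"turn":0},{"x":-2.5,"y":5.5,"z":0,"turn":0},{"x":-2.5,"y":5.5,"z":0,"turn":0}]'
python3 -m creep '[{"x":0,"y":0.2,"z":0,"turn":0},{"x":0,"y":0,"z":0,"turn":0},{"x":0,"y":0,"z":0,"turn":0}]'
python3 - <<'E'
from h import *
s=st();p=eyes.camera_params('wrist');im=eyes.get_image('wrist')
t=s['eef_pos'];print(rimfit('wrist',(521.5,40.5),31,74,im,p,name='pics/w9.png'),rimfit('wrist',t[:2],6,t[2]+21.3,im,p,span=5),rimfit('wrist',t[:2],31,t[2]-6.7,im,p,span=5))
E
```

```text
t: 18.2
eef_pos: [462.1, 41.1, 160.1]
orientation: [[1.0, 0.001, 0.001], [0.001, -1.0, -0.0], [0.001, 0.0, -1.0]]
ft_force: [1.2, -1.6, -0.7]
gripper_width: 0.264
finger_force: 30.0
t: 18.58
eef_pos: [463.6, 42.3, 159.8]
orientation: [[1.0, 0.003, 0.001], [0.003, -1.0, 0.001], [0.001, -0.001, -1.0]]
ft_force: [-0.5, -0.8, -1.2]
gripper_width: 0.266
finger_force: 30.0
t 18.57 tcp [463.6  42.3 159.8] F [-0.5 -0.8 -1.2] w 23.4 ff 30.0
(array([520.5,  39. ]), np.float32(478.3)) (array([463.6,  42.3]), np.float32(460.7)) (array([463.6,  42.3]), np.float32(160.9))
```

View pics/w9.png

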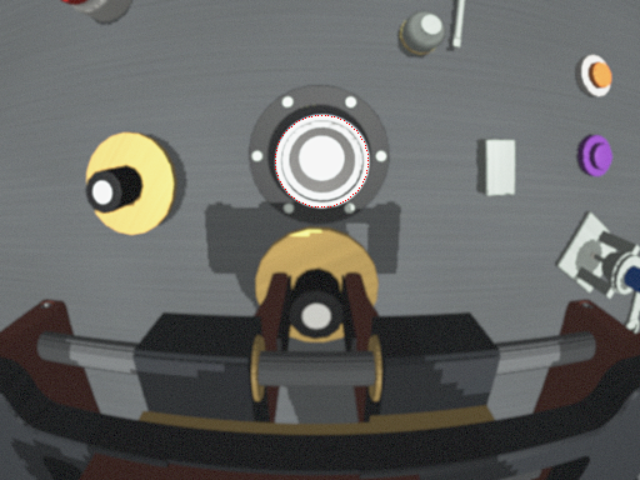

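The nested cups are at (323,160), about (521, 40). The cap is held level with its dot at (463.6, 42.3).

```bash
python3 -m creep '[{"x":2.9,"y":0.2,"z":0,"turn":0},{"x":2.9,"y":0,"z":1,"turn":0},{"x":0,"y":0,"z":2,"turn":0},{"x":0,"y":0,"z":2,"turn":0},{"x":0,"y":0,"z":0.6,"turn":0},{"x":0,"y":0,"z":0.6,"turn":0},{"x":0,"y":0,"z":0.5,"turn":0},{"x":0,"y":0,"z":0.2,"turn":0}]'
python3 -m creep '[{"x":0,"y":0,"z":0.1,"turn":0},{"x":0,"y":0,"z":0.1,"turn":0},{"x":0,"y":0,"z":0,"turn":0}]'
```

```text
t: 19.62
eef_pos: [521.1, 38.8, 90.7]
orientation: [[1.0, 0.001, 0.0], [0.001, -1.0, -0.0], [0.0, 0.0, -1.0]]
ft_force: [-0.8, 0.9, -0.9]
gripper_width: 0.268
finger_force: 30.0
t: 20.0
eef_pos: [521.1, 38.7, 88.8]
orientation: [[1.0, 0.001, 0.0], [0.001, -1.0, -0.0], [0.0, 0.0, -1.0]]
ft_force: [0.3, -0.2, -0.8]
gripper_width: 0.265
finger_force: 30.0
```

Release close to home, retreat and check, with the clear view looking from behind.

```bash
python3 -m creep '[{"x":0,"y":0,"z":0.1,"turn":0},{"x":0,"y":0,"z":0,"turn":0}]'
python3 -m creep '[{"x":0,"y":0,"z":0,"turn":0},{"x":0,"y":0,"z":0,"turn":0},{"x":0,"y":0,"z":0,"turn":0},{"x":0,"y":0,"z":-2,"turn":0},{"x":0,"y":0,"z":-4,"turn":0},{"x":-3,"y":0,"z":-3,"turn":0},{"x":-3,"y":0,"z":-1,"turn":0},{"x":0,"y":0,"z":0,"turn":0}]' 6
python3 - <<'E'
from h import *
s=st();p=eyes.camera_params('wrist');im=eyes.get_image('wrist')
print('sh',rimfit('wrist',(521,39),31,81,im,p,span=8,name='pics/w10.png'))
print('dot',rimfit('wrist',(521,39),6,109,im,p,span=8))
print('knob',rimfit('wrist',(521,39),12,109,im,p,span=8))
pt=eyes.camera_params('top');it=eyes.get_image('top')
for c,z,r in [((522,40),81,31),((618,-237),30,14),((430,-257),134,11),((430,-260),74,20)]: print(z,rimfit('top',c,r,z,it,pt,span=12))
E
```

```text
t: 20.25
eef_pos: [521.2, 38.7, 87.9]
orientation: [[1.0, 0.001, 0.0], [0.001, -1.0, -0.0], [0.0, 0.0, -1.0]]
ft_force: [0.5, 0.2, 0.5]
gripper_width: 0.266
finger_force: 30.0
t: 21.25
eef_pos: [460.0, 38.6, 188.7]
orientation: [[1.0, 0.001, 0.002], [0.001, -1.0, -0.001], [0.002, 0.001, -1.0]]
ft_force: [0.2, 0.4, 0.4]
gripper_width: 0.681
finger_force: 0.0
t 21.25 tcp [460.   38.6 188.7] F [0.2 0.4 0.4] w 59.9 ff 0.0
sh (array([521. ,  38.5]), np.float32(424.1))
dot (array([520. ,  38.5]), np.float32(369.2))
knob (array([521.,  39.]), np.float32(290.6))
81 (array([528.5,  48. ]), np.float32(32.2))
30 (array([ 619., -237.]), np.float32(86.3))
134 (array([ 431.5, -246. ]), np.float32(164.4))
74 (array([ 435., -270.]), np.float32(106.5))
```

View pics/w10.png

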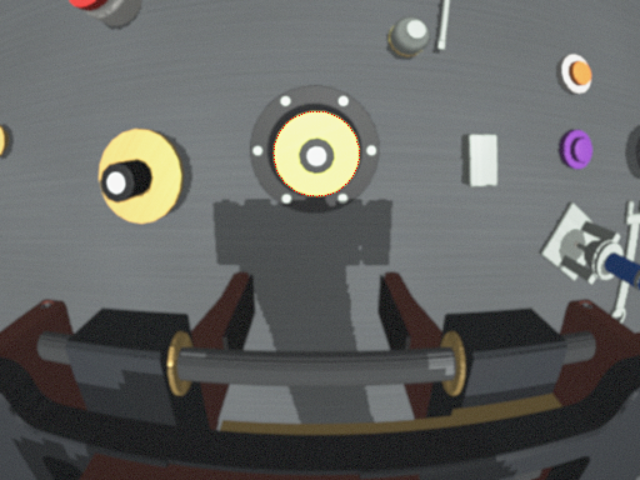

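The cap is seated concentrically: shoulder at (317,153), dot at (520.5, 38.5). Now to the probe.

```bash
python3 -m creep '[{"x":-1,"y":5,"z":-2,"turn":0},{"x":-1,"y":5,"z":-2,"turn":0},{"x":-1,"y":5,"z":0,"turn":0},{"x":-1,"y":5,"z":0,"turn":0},{"x":-1,"y":5,"z":0,"turn":0},{"x":0,"y":4.6,"z":0,"turn":0},{"x":0,"y":0,"z":0,"turn":0},{"x":0,"y":0,"z":0,"turn":0}]' 6
python3 - <<'E'
from h import *
s=st();p=eyes.camera_params('wrist');im=eyes.get_image('wrist');cv2.imwrite('pics/w11raw.png',im[...,::-1]);np.save('pics/w11p.npy',p,allow_pickle=True)
print('top',rimfit('wrist',(430,-257),11,134,im,p,span=15,name='pics/w11.png'))
print('collar',rimfit('wrist',(430,-257),20,74,im,p,span=15))
print('cup',rimfit('wrist',(430,-257),22,68,im,p,span=15))
print('setter',[(z,rimfit('wrist',(618,-237),14,z,im,p,span=10)) for z in (20,30,40)])
E
```

```text
t: 22.35
eef_pos: [411.6, -256.9, 226.9]
orientation: [[1.0, 0.001, -0.001], [0.001, -1.0, 0.001], [-0.001, -0.001, -1.0]]
ft_force: [-0.6, 0.7, 0.3]
gripper_width: 0.683
finger_force: 0.0
t 22.35 tcp [ 411.6 -256.9  226.9] F [-0.6  0.7  0.3] w 60.1 ff 0.0
top (array([ 438.5, -259.5]), np.float32(153.6))
collar (array([ 433.5, -267.5]), np.float32(92.6))
cup (array([ 434.5, -267. ]), np.float32(93.0))
setter [(20, (array([ 614. , -234.5]), np.float32(224.8))), (30, (array([ 610., -236.]), np.float32(231.4))), (40, (array([ 608. , -235.5]), np.float32(179.8)))]
```

View pics/w11.png

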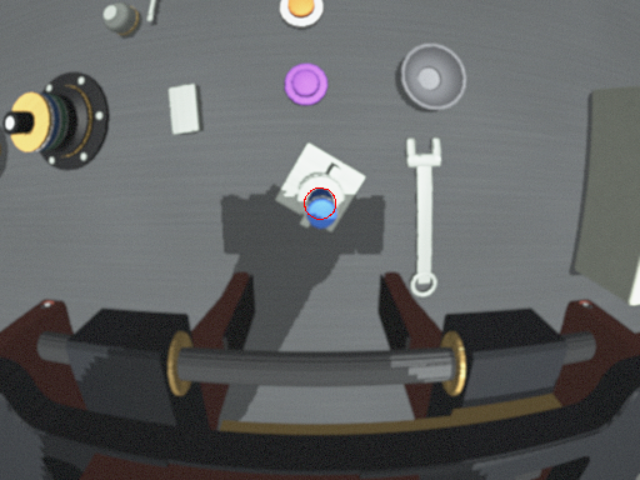

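The handle's bright top is at (321,214) and the circle has caught the wrong edge. I'll segment the blue top face instead.

```bash
python3 - <<'E'
from h import *
im=cv2.imread('pics/w11raw.png');p=np.load('pics/w11p.npy',allow_pickle=True).item()
c=im[140:195,225:290].astype(int)
m=((c[...,0]>170)&(c[...,0]-c[...,2]>90)).astype(np.uint8)
n,l,s,ce=cv2.connectedComponentsWithStats(m)
for i in range(1,n):
    if s[i,4]>15:
        px=ce[i]+[225,140];print('topface',s[i],px,p2w('wrist',px,134,p).round(1))
for X in [(428,-264,134),(430,-264,134)]: print(w2p('wrist',X,p).round(1))
v=cv2.resize(im[130:200,205:305],(800,560),interpolation=cv2.INTER_CUBIC)
cv2.imwrite('pics/w11c.png',v)
E
```

```text
topface [ 20  19  24  23 414] [256.93961353 169.64975845] [ 432.1 -260.6  134. ]
[260.8 174.3]
[260.8 172. ]
```

View pics/w11c.png

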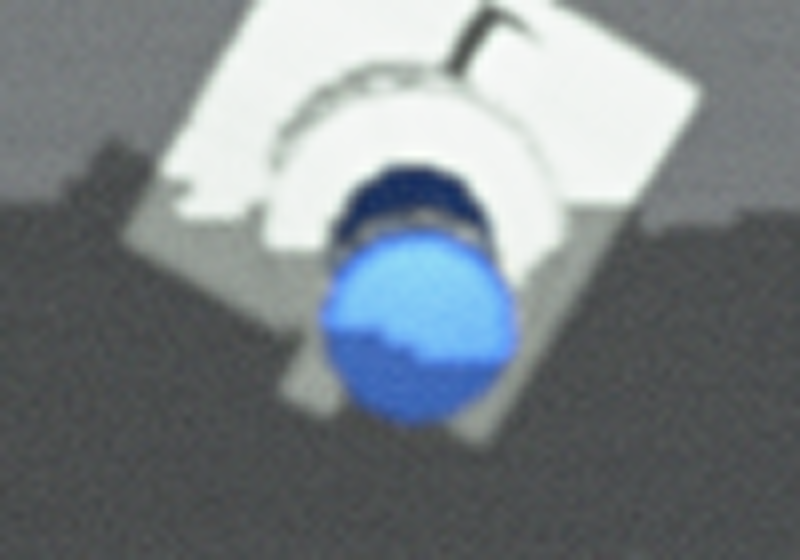

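```bash
python3 - <<'E'
from h import *
p=np.load('pics/w11p.npy',allow_pickle=True).item()
print(p2w('wrist',(257.1,170.8),134,p).round(1),p2w('wrist',(256.3,158.1),74,p).round(1))
E
python3 -m creep '[{"x":1.9,"y":0.37,"z":0,"turn":0},{"x":0,"y":0,"z":3,"turn":0},{"x":0,"y":0,"z":3,"turn":0},{"x":0,"y":0,"z":0,"turn":0},{"x":0,"y":0,"z":0,"turn":0}]' 6
python3 - <<'E'
from h import *
s=st();p=eyes.camera_params('wrist');im=eyes.get_image('wrist')[...,::-1].copy()
c=im.astype(int);m=((c[...,0]>140)&(c[...,0]-c[...,2]>80)).astype(np.uint8);m[:60]=0
n,l,S,ce=cv2.connectedComponentsWithStats(m)
for i in range(1,n):
    if S[i,4]>100: 
        (a,b),r=cv2.minEnclosingCircle(np.argwhere(l==i)[:,::-1].astype(np.float32));print(S[i],(a,b,r),p2w('wrist',(a,b),134,p).round(1))
E
```

```text
[ 431.1 -260.7  134. ] [ 432.1 -260.6   74. ]
t: 23.02
eef_pos: [431.1, -260.6, 168.6]
orientation: [[1.0, 0.002, 0.001], [0.002, -1.0, -0.0], [0.001, 0.0, -1.0]]
ft_force: [-0.6, -0.4, -0.4]
gripper_width: 0.685
finger_force: 0.0
t 23.02 tcp [ 431.1 -260.6  168.6] F [-0.6 -0.4 -0.4] w 60.3 ff 0.0
[239 201  28  28 612] (252.41619873046875, 214.77374267578125, 14.398300170898438) [ 431.5 -260.5  134. ]
```

```bash
python3 -m creep '[{"x":0,"y":0,"z":3,"turn":0},{"x":0,"y":0,"z":3,"turn":0},{"x":0,"y":0,"z":1.5,"turn":0},{"x":0,"y":0,"z":0,"turn":0},{"x":0,"y":0,"z":0,"turn":0}]' 6
python3 -m creep '[{"x":0,"y":0,"z":0,"turn":0},{"x":0,"y":0,"z":0,"turn":0},{"x":0,"y":0,"z":0,"turn":0},{"x":0,"y":0,"z":0,"turn":0},{"x":0,"y":0,"z":0,"turn":0},{"x":0,"y":0,"z":0,"turn":0},{"x":0,"y":0,"z":0,"turn":0},{"x":0,"y":0,"z":0,"turn":0}]' 1.5 40
python3 -c "
from h import *
for i in range(3): st();eyes.get_image('wrist')"
```

```text
t: 23.7
eef_pos: [431.1, -261.4, 93.8]
orientation: [[1.0, 0.001, 0.002], [0.001, -1.0, -0.001], [0.002, 0.001, -1.0]]
ft_force: [-0.3, -0.1, 0.5]
gripper_width: 0.687
finger_force: 0.0
t: 24.7
eef_pos: [430.3, -261.0, 92.7]
orientation: [[1.0, 0.001, 0.0], [0.001, -1.0, 0.0], [0.0, -0.0, -1.0]]
ft_force: [-0.7, 1.0, 1.6]
gripper_width: 0.241
finger_force: 40.0
t 24.7 tcp [ 430.3 -261.    92.7] F [-0.7  1.   1.6] w 21.2 ff 40.0
t 24.75 tcp [ 430.3 -261.    92.7] F [-0.7  0.4  2.3] w 21.4 ff 40.0
t 24.8 tcp [ 430.3 -261.1   92.7] F [-0.8  0.4  1. ] w 21.4 ff 40.0
```

```bash
python3 -m creep '[{"x":0,"y":0,"z":-1,"turn":0},{"x":0,"y":0,"z":-4,"turn":0},{"x":0,"y":0,"z":-5,"turn":0},{"x":3,"y":-0.8,"z":-1,"turn":0},{"x":4,"y":-0.8,"z":0,"turn":0},{"x":4,"y":-0.8,"z":0,"turn":0},{"x":0,"y":0,"z":0,"turn":0},{"x":0,"y":0,"z":0,"turn":0}]'
python3 - <<'E'
from h import *
s=st();p=eyes.camera_params('wrist');im=eyes.get_image('wrist');cv2.imwrite('pics/w12raw.png',im[...,::-1])
pt=eyes.camera_params('top')
def orange(im):
    h=cv2.cvtColor(im,cv2.COLOR_RGB2HSV);m=((h[...,0]>8)&(h[...,0]<20)&(h[...,1]>170)&(h[...,2]>170)).astype(np.uint8)
    n,l,S,ce=cv2.connectedComponentsWithStats(m);return sorted([(S[i,4],ce[i].round(1).tolist(),S[i,:4].tolist()) for i in range(1,n)],reverse=True)[:3]
o=orange(im);print(o)
for z in (15,20,25,30,35,40): print(z,p2w('wrist',o[0][1],z,p).round(1),rimfit('wrist',p2w('wrist',o[0][1],z,p)[:2],14,z,im,p,span=4))
im2=cv2.imread('pics/top0.png')[...,::-1].copy();print(orange(im2));im3=eyes.get_image('side');print(orange(im3))
v=im[...,::-1].copy();cv2.imwrite('pics/w12.png',cv2.resize(v,(640,480)))
E
```

```text
t: 25.85
eef_pos: [539.5, -237.2, 202.5]
orientation: [[1.0, 0.001, -0.001], [0.001, -1.0, -0.0], [-0.001, 0.0, -1.0]]
ft_force: [-0.6, 0.2, -0.9]
gripper_width: 0.244
finger_force: 40.0
t 25.85 tcp [ 539.5 -237.2  202.5] F [-0.6  0.2 -0.9] w 21.5 ff 40.0
[]Traceback (most recent call last):
  File "<stdin>", line 8, in <module>
IndexError: list index out of range
```

```bash
python3 - <<'E'
from h import *
p=eyes.camera_params('wrist')
def orange(im,v0=90):
    h=cv2.cvtColor(im,cv2.COLOR_BGR2HSV);m=((h[...,0]>5)&(h[...,0]<23)&(h[...,1]>140)&(h[...,2]>v0)).astype(np.uint8)
    n,l,S,ce=cv2.connectedComponentsWithStats(m);return [(S[i,4],ce[i].round(1).tolist(),S[i,:4].tolist()) for i in range(1,n) if S[i,4]>15]
for f in ('w12raw','w11raw','top0','side0'): print(f,orange(cv2.imread(f'pics/{f}.png')))
print(w2p('wrist',(618,-237,30),p))
im=cv2.imread('pics/w12raw.png');c=w2p('wrist',(618,-237,30),p).astype(int);print(cv2.cvtColor(im,cv2.COLOR_BGR2HSV)[c[1]-20:c[1]+21:5,c[0]].tolist())
E
```

```text
w12raw []
w11raw [(np.int32(90), [239.0, 5.8], [231, 0, 20, 13])]
top0 [(np.int32(36), [329.0, 158.7], [325, 156, 8, 7])]
side0 [(np.int32(35), [260.9, 163.6], [258, 161, 7, 6])]
[252.16317267 103.73326475]
[[80, 4, 211], [105, 2, 248], [25, 121, 246], [25, 116, 246], [25, 118, 246], [24, 124, 246], [105, 4, 250], [60, 2, 250], [95, 13, 122]]
```

```bash
python3 - <<'E'
from h import *
from scipy.optimize import least_squares
p=eyes.camera_params('wrist')
im=cv2.imread('pics/w12raw.png');h=cv2.cvtColor(im,cv2.COLOR_BGR2HSV)
m=((h[...,0]>12)&(h[...,0]<35)&(h[...,1]>60)&(h[...,2]>150)).astype(np.uint8);m[:60]=0;m[150:]=0;m[:,:200]=0;m[:,300:]=0
n,l,S,ce=cv2.connectedComponentsWithStats(m)
i=1+np.argmax(S[1:,4]);print(S[i],ce[i]);pw=ce[i]
P={'wrist':p,'top':eyes.camera_params('top'),'side':eyes.camera_params('side')}
obs={'wrist':pw,'top':(329,158.7),'side':(260.9,163.3)}
r=least_squares(lambda X:np.concatenate([(w2p(c,X,P[c])-obs[c])*(2 if c=='wrist' else 1) for c in obs]),[618,-237,30]);print(r.x,r.fun.round(2))
# white base ring
w=((h[...,1]<25)&(h[...,2]>200)).astype(np.uint8);w[:60]=0;w[150:]=0;w[:,:200]=0;w[:,300:]=0
print(cv2.boundingRect(w|m),cv2.boundingRect(m))
rad=S[i,2]/2
for z in (15,20,25,30,35): 
    a=w2p('wrist',(618,-223,z),p);b=w2p('wrist',(618,-251,z),p);print(z,p2w('wrist',pw,z,p).round(1),'expected width px',abs(a-b)[0].round(1),S[i,2])
E
```

```text
[245  90  23  23 407] [256.16953317 100.7960688 ]
[ 621.54531937 -241.56479387   17.03712651] [-0.04  0.1   0.44 -0.09 -0.57  0.09]
(238, 83, 37, 37) (245, 90, 23, 23)
15 [ 621.7 -241.6   15. ] expected width px 24.1 23
20 [ 621.5 -241.6   20. ] expected width px 24.5 23
25 [ 621.4 -241.5   25. ] expected width px 24.8 23
30 [ 621.3 -241.4   30. ] expected width px 25.2 23
35 [ 621.2 -241.4   35. ] expected width px 25.6 23
```

Setter top triangulates to (621.5, -241.5, about 17–20). Approach it.

```bash
python3 -m creep '[{"x":4,"y":0.2,"z":0,"turn":0},{"x":4.1,"y":0.23,"z":0,"turn":0},{"x":0,"y":0,"z":3,"turn":0},{"x":0,"y":0,"z":3,"turn":0},{"x":0,"y":0,"z":1.8,"turn":0},{"x":0,"y":0,"z":0,"turn":0},{"x":0,"y":0,"z":0,"turn":0}]'
python3 -c "
from h import *
st();p=eyes.camera_params('wrist');im=eyes.get_image('wrist');cv2.imwrite('pics/w13.png',cv2.resize(im[60:330,100:420,::-1],(800,600)));st();print(w2p('wrist',(621.5,-241.5,18),p),w2p('wrist',(621.5,-241.5,40),p))"
```

```text
t: 26.78
eef_pos: [621.7, -241.7, 126.0]
orientation: [[1.0, 0.0, 0.002], [0.0, -1.0, -0.001], [0.002, 0.001, -1.0]]
ft_force: [-0.3, -0.7, -0.1]
gripper_width: 0.246
finger_force: 40.0
t 26.77 tcp [ 621.7 -241.7  126. ] F [-0.3 -0.7 -0.1] w 21.7 ff 40.0
t 26.82 tcp [ 621.9 -241.6  126.2] F [ 0.5 -0.3 -0.9] w 21.6 ff 40.0
[252.33770874 188.19044493] [252.31055179 194.88970972]
```

View pics/w13.png

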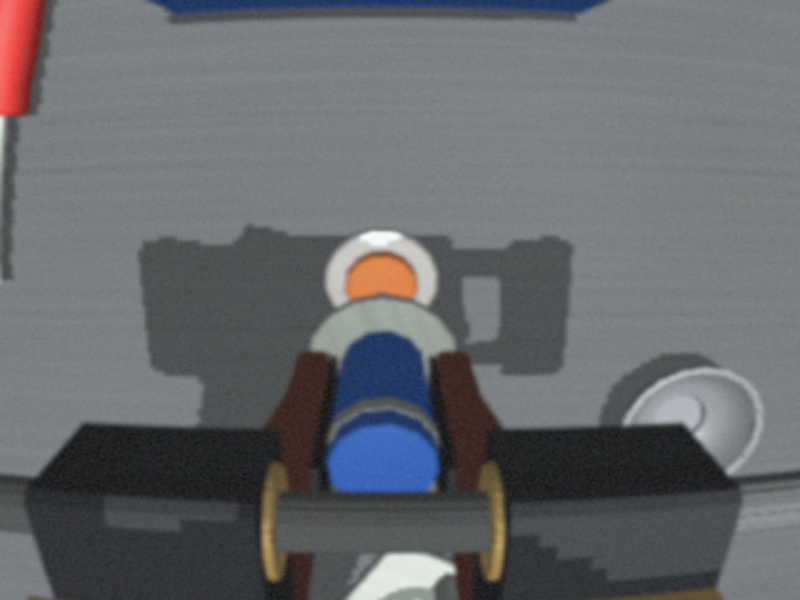

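The plunger (381,287) is aligned with the probe axis. Lowering onto it in small steps.

```bash
python3 -m creep '[{"x":0,"y":0,"z":0.7,"turn":0},{"x":0,"y":0,"z":0.6,"turn":0},{"x":0,"y":0,"z":0.4,"turn":0},{"x":0,"y":0,"z":0,"turn":0}]'
python3 -m creep '[{"x":0,"y":0,"z":0.2,"turn":0},{"x":0,"y":0,"z":0.2,"turn":0},{"x":0,"y":0,"z":0,"turn":0}]'
```

```text
t: 27.32
eef_pos: [621.0, -241.1, 107.1]
orientation: [[1.0, 0.001, -0.001], [0.001, -1.0, 0.0], [-0.001, -0.0, -1.0]]
ft_force: [-0.1, -0.7, -0.6]
gripper_width: 0.243
finger_force: 40.0
t: 27.7
eef_pos: [621.4, -241.2, 103.8]
orientation: [[1.0, 0.001, 0.0], [0.001, -1.0, -0.0], [0.0, 0.0, -1.0]]
ft_force: [-0.1, 0.3, 1.2]
gripper_width: 0.247
finger_force: 40.0
```

```bash
python3 -m creep '[{"x":0,"y":0,"z":0.1,"turn":0},{"x":0,"y":0,"z":0.1,"turn":0},{"x":0,"y":0,"z":0,"turn":0}]'
python3 -m creep '[{"x":0,"y":0,"z":0.1,"turn":0},{"x":0,"y":0,"z":0,"turn":0},{"x":0,"y":0,"z":0,"turn":0}]'
```

```text
t: 28.08
eef_pos: [621.4, -241.2, 101.8]
orientation: [[1.0, 0.001, 0.0], [0.001, -1.0, -0.0], [0.0, 0.0, -1.0]]
ft_force: [0.1, 0.2, 3.7]
gripper_width: 0.243
finger_force: 40.0
t: 28.45
eef_pos: [621.4, -241.2, 100.8]
orientation: [[1.0, 0.001, 0.0], [0.001, -1.0, -0.0], [0.0, 0.0, -1.0]]
ft_force: [-0.6, 1.0, 3.5]
gripper_width: 0.243
finger_force: 40.0
```

```bash
python3 -m creep '[{"x":0,"y":0,"z":0.1,"turn":0},{"x":0,"y":0,"z":0,"turn":0},{"x":0,"y":0,"z":0,"turn":0}]'
python3 -m creep '[{"x":0,"y":0,"z":0.1,"turn":0},{"x":0,"y":0,"z":0,"turn":0},{"x":0,"y":0,"z":0,"turn":0}]'
```

```text
t: 28.82
eef_pos: [621.5, -241.2, 100.1]
orientation: [[1.0, 0.001, 0.001], [0.001, -1.0, -0.0], [0.001, 0.0, -1.0]]
ft_force: [-1.4, -0.1, 5.7]
gripper_width: 0.243
finger_force: 40.0
t: 29.2
eef_pos: [621.7, -241.3, 99.8]
orientation: [[1.0, 0.001, 0.001], [0.001, -1.0, -0.0], [0.001, 0.0, -1.0]]
ft_force: [-2.2, 1.1, 10.4]
gripper_width: 0.242
finger_force: 40.0
```

Plunger bottomed out. Lift and go to the cap, whose dot is at z = 109.

```bash
python3 -m creep '[{"x":0,"y":0,"z":-2,"turn":0},{"x":0,"y":0,"z":-5,"turn":0},{"x":0,"y":0,"z":-5.5,"turn":0},{"x":-2,"y":-5.6,"z":0,"turn":0},{"x":-2,"y":-5.6,"z":0,"turn":0},{"x":-2,"y":-5.6,"z":0,"turn":0},{"x":-2,"y":-5.6,"z":0,"turn":0},{"x":-2,"y":-3.6,"z":0,"turn":0}]'
python3 -m creep '[{"x":0,"y":0,"z":0,"turn":0},{"x":0,"y":0,"z":0,"turn":0}]'
python3 - <<'E'
from h import *
s=st();p=eyes.camera_params('wrist');im=eyes.get_image('wrist')
print('sh',rimfit('wrist',(521,39),31,81,im,p,span=8),'dot',rimfit('wrist',(521,39),6,109,im,p,span=6),'foot',rimfit('wrist',(521,39),60,8,im,p,span=8))
t=s['eef_pos'];c=im[200:].astype(int);m=((c[...,2]>110)&(c[...,2]-c[...,0]>70)).astype(np.uint8)
n,l,S,ce=cv2.connectedComponentsWithStats(m);i=1+np.argmax(S[1:,4]);print(S[i],p2w('wrist',ce[i]+[0,200],t[2]+41.3,p)-t)
E
```

```text
t: 30.2
eef_pos: [519.8, 21.6, 224.1]
orientation: [[1.0, 0.003, -0.0], [0.003, -1.0, 0.0], [-0.0, -0.0, -1.0]]
ft_force: [0.3, 0.1, -0.9]
gripper_width: 0.245
finger_force: 40.0
t: 30.45
eef_pos: [521.2, 17.9, 224.0]
orientation: [[1.0, 0.0, 0.0], [0.0, -1.0, -0.001], [0.0, 0.001, -1.0]]
ft_force: [-0.4, -0.2, -0.7]
gripper_width: 0.245
finger_force: 40.0
t 30.45 tcp [521.2  17.9 224. ] F [-0.4 -0.2 -0.7] w 21.6 ff 40.0
sh (array([521.,  38.]), np.float32(242.8)) dot (array([521. ,  38.5]), np.float32(364.2)) foot (array([523. ,  40.5]), np.float32(50.1))
[ 231   50   45   32 1165] [ 3.09960994 -0.18592015 41.3       ]
```

```bash
python3 -m creep '[{"x":-0.07,"y":-2.06,"z":0,"turn":0},{"x":0,"y":0,"z":1,"turn":0},{"x":0,"y":0,"z":1,"turn":0},{"x":0,"y":0,"z":0.4,"turn":0},{"x":0,"y":0,"z":0.2,"turn":0},{"x":0,"y":0,"z":0,"turn":0},{"x":0,"y":0,"z":0,"turn":0}]'
python3 -m creep '[{"x":0,"y":0,"z":0.1,"turn":0},{"x":0,"y":0,"z":0.1,"turn":0},{"x":0,"y":0,"z":0,"turn":0}]'
```

```text
t: 31.38
eef_pos: [520.5, 39.3, 197.9]
orientation: [[1.0, 0.001, 0.001], [0.001, -1.0, -0.0], [0.001, 0.0, -1.0]]
ft_force: [-0.1, 0.9, -0.7]
gripper_width: 0.243
finger_force: 40.0
t: 31.75
eef_pos: [520.3, 39.3, 195.6]
orientation: [[1.0, 0.001, -0.0], [0.001, -1.0, -0.0], [-0.0, 0.0, -1.0]]
ft_force: [0.9, -0.0, -2.1]
gripper_width: 0.243
finger_force: 40.0
```

```bash
python3 -m creep '[{"x":0,"y":0,"z":0.1,"turn":0},{"x":0,"y":0,"z":0.05,"turn":0},{"x":0,"y":0,"z":0,"turn":0}]'
python3 -m creep '[{"x":0,"y":0,"z":0.05,"turn":0},{"x":0,"y":0,"z":0,"turn":0},{"x":0,"y":0,"z":0,"turn":0}]'
```

```text
t: 32.12
eef_pos: [520.3, 39.4, 194.1]
orientation: [[1.0, 0.001, -0.0], [0.001, -1.0, 0.0], [-0.0, -0.0, -1.0]]
ft_force: [-0.2, -0.7, -1.8]
gripper_width: 0.245
finger_force: 40.0
t: 32.5
eef_pos: [520.3, 39.4, 193.7]
orientation: [[1.0, 0.001, 0.0], [0.001, -1.0, 0.0], [0.0, -0.0, -1.0]]
ft_force: [0.2, -0.3, -1.2]
gripper_width: 0.245
finger_force: 40.0
```

```bash
python3 -m creep '[{"x":0,"y":0,"z":0.05,"turn":0},{"x":0,"y":0,"z":0,"turn":0}]'
python3 -m creep '[{"x":0,"y":0,"z":0.05,"turn":0},{"x":0,"y":0,"z":0,"turn":0}]'
python3 -m creep '[{"x":0,"y":0,"z":0.05,"turn":0},{"x":0,"y":0,"z":0,"turn":0},{"x":0,"y":0,"z":0,"turn":0}]'
```

```text
t: 32.75
eef_pos: [520.4, 39.3, 193.3]
orientation: [[1.0, 0.001, 0.0], [0.001, -1.0, -0.0], [0.0, 0.0, -1.0]]
ft_force: [-0.5, -0.1, 1.2]
gripper_width: 0.24
finger_force: 40.0
t: 33.0
eef_pos: [520.6, 39.4, 193.1]
orientation: [[1.0, 0.001, 0.001], [0.001, -1.0, 0.0], [0.001, -0.0, -1.0]]
ft_force: [-1.1, -0.2, 4.1]
gripper_width: 0.247
finger_force: 40.0
t: 33.38
eef_pos: [520.7, 39.4, 192.9]
orientation: [[1.0, 0.001, 0.001], [0.001, -1.0, 0.0], [0.001, -0.0, -1.0]]
ft_force: [-1.9, 0.1, 7.3]
gripper_width: 0.245
finger_force: 40.0
```

Clear contact. Back to the stand.

```bash
python3 -m creep '[{"x":0,"y":0,"z":-1,"turn":0},{"x":0,"y":0,"z":-2,"turn":0},{"x":-1.5,"y":5,"z":0,"turn":0},{"x":-1.5,"y":5,"z":0,"turn":0},{"x":-1.5,"y":5,"z":0,"turn":0},{"x":-1.5,"y":5,"z":0,"turn":0},{"x":-1.5,"y":5,"z":0,"turn":0},{"x":-1.5,"y":5,"z":0,"turn":0}]'
python3 -m creep '[{"x":0,"y":0,"z":2,"turn":0},{"x":0,"y":0,"z":1,"turn":0},{"x":0,"y":0,"z":0,"turn":0},{"x":0,"y":0,"z":0,"turn":0}]'
python3 - <<'E'
from h import *
st();eyes.get_image('wrist');st();p=eyes.camera_params('wrist');im=eyes.get_image('wrist');st()
print('sh',rimfit('wrist',(521,39),31,81,im,p,span=6))
E
```

```text
t: 34.38
eef_pos: [429.9, -262.3, 222.4]
orientation: [[1.0, 0.001, 0.0], [0.001, -1.0, -0.0], [0.0, 0.0, -1.0]]
ft_force: [2.1, 0.1, -0.8]
gripper_width: 0.248
finger_force: 40.0
t: 34.88
eef_pos: [431.2, -260.2, 192.6]
orientation: [[1.0, 0.002, 0.001], [0.002, -1.0, -0.0], [0.001, 0.0, -1.0]]
ft_force: [-0.9, 0.3, -1.6]
gripper_width: 0.239
finger_force: 40.0
t 34.88 tcp [ 431.2 -260.2  192.6] F [-0.9  0.3 -1.6] w 21.0 ff 40.0
t 34.92 tcp [ 431.2 -260.3  192.8] F [ 0.2  0.  -1.1] w 21.5 ff 40.0
t 34.98 tcp [ 431.2 -260.4  192.8] F [-0.3 -0.6 -1.3] w 21.8 ff 40.0
sh (array([521.5,  38.5]), np.float32(171.7))
```

```bash
python3 -m creep '[{"x":-0.08,"y":0.06,"z":0,"turn":0},{"x":0,"y":0,"z":2.5,"turn":0},{"x":0,"y":0,"z":2.5,"turn":0},{"x":0,"y":0,"z":2,"turn":0},{"x":0,"y":0,"z":1,"turn":0},{"x":0,"y":0,"z":0.7,"turn":0},{"x":0,"y":0,"z":0.5,"turn":0},{"x":0,"y":0,"z":0.3,"turn":0}]'
python3 -m creep '[{"x":0,"y":0,"z":0.2,"turn":0},{"x":0,"y":0,"z":0.1,"turn":0},{"x":0,"y":0,"z":0,"turn":0}]'
```

```text
t: 35.98
eef_pos: [430.0, -261.5, 97.3]
orientation: [[1.0, 0.001, 0.001], [0.001, -1.0, -0.0], [0.001, 0.0, -1.0]]
ft_force: [-0.9, 0.0, -1.5]
gripper_width: 0.245
finger_force: 40.0
t: 36.35
eef_pos: [429.8, -261.4, 94.2]
orientation: [[1.0, 0.001, 0.0], [0.001, -1.0, -0.0], [0.0, 0.0, -1.0]]
ft_force: [0.1, -0.1, -0.6]
gripper_width: 0.243
finger_force: 40.0
```

```bash
python3 -m creep '[{"x":0,"y":0,"z":0.1,"turn":0},{"x":0,"y":0,"z":0.06,"turn":0},{"x":0,"y":0,"z":0,"turn":0}]'
python3 -m creep '[{"x":0,"y":0,"z":0,"turn":0},{"x":0,"y":0,"z":0,"turn":0},{"x":0,"y":0,"z":0,"turn":0},{"x":0,"y":0,"z":-2,"turn":0},{"x":0,"y":0,"z":-4,"turn":0},{"x":-1,"y":0,"z":-5,"turn":0},{"x":-1,"y":0,"z":-2.4,"turn":0},{"x":0,"y":0,"z":0,"turn":0}]' 6
python3 - <<'E'
from h import *
s=st();p=eyes.camera_params('wrist');im=eyes.get_image('wrist')[...,::-1].copy()
c=im.astype(int);m=((c[...,0]>140)&(c[...,0]-c[...,2]>80)).astype(np.uint8);m[:100]=0
n,l,S,ce=cv2.connectedComponentsWithStats(m)
for i in range(1,n):
    if S[i,4]>100:
        (a,b),r=cv2.minEnclosingCircle(np.argwhere(l==i)[:,::-1].astype(np.float32));print(S[i],r,p2w('wrist',(a,b),134,p).round(1), 'exp r',11/np.linalg.norm(p2w('wrist',(a+1,b),134,p)-p2w('wrist',(a,b),134,p)))
im2=eyes.get_image('top');im0=cv2.imread('pics/top0.png')[...,::-1]
d=np.abs(im2.astype(int)-im0).sum(2)[180:260,290:400];print('probe area top diff',d.max(),(d>90).sum())
im2=eyes.get_image('side');im0=cv2.imread('pics/side0.png')[...,::-1]
d=np.abs(im2.astype(int)-im0).sum(2)[130:190,300:345];print('probe area side diff',(d>90).sum())
print(models.trace('side','probe_center')[0]['rect'])
E
```

```text
t: 36.72
eef_pos: [429.8, -261.4, 92.7]
orientation: [[1.0, 0.001, 0.0], [0.001, -1.0, -0.0], [0.0, 0.0, -1.0]]
ft_force: [-0.5, 0.3, 0.7]
gripper_width: 0.248
finger_force: 40.0
t: 37.72
eef_pos: [410.3, -262.0, 228.4]
orientation: [[1.0, 0.0, 0.004], [0.0, -1.0, -0.002], [0.004, 0.002, -1.0]]
ft_force: [-0.4, -0.4, 0.1]
gripper_width: 0.686
finger_force: 0.0
t 37.73 tcp [ 410.3 -262.   228.4] F [-0.4 -0.4  0.1] w 60.4 ff 0.0
[240 158  24  24 436] 11.936776161193848 [ 431.3 -261.4  134. ] exp r 12.491141763819803
probe area top diff 643 3006
probe area side diff 520
[312.2, 140.0, 327.1, 170.8]
```

```bash
python3 -m creep '[{"x":-1,"y":4,"z":-3,"turn":0},{"x":-1,"y":6,"z":0,"turn":0},{"x":-1,"y":6,"z":0,"turn":0},{"x":0,"y":6,"z":0,"turn":0},{"x":0,"y":6,"z":0,"turn":0},{"x":0,"y":0,"z":0,"turn":0},{"x":0,"y":0,"z":0,"turn":0}]'
python3 - <<'E'
from h import *
st();it=eyes.get_image('top');i0=cv2.imread('pics/top0.png')[...,::-1]
d=np.abs(it.astype(int)-i0).sum(2)[195:245,315:365];print('top diff',(d>90).sum())
im2=eyes.get_image('side');i0=cv2.imread('pics/side0.png')[...,::-1]
d=np.abs(im2.astype(int)-i0).sum(2)[130:185,295:345];print('side diff',(d>90).sum())
p=eyes.camera_params('top')
print('cap',[(z,rimfit('top',(522,40),r,z,it,p,span=6)) for r,z in ((31,81),(6,109))])
ps=eyes.camera_params('side');print('cap side',rimfit('side',(521,39),31,81,im2,ps,span=6),rimfit('side',(521,39),6,109,im2,ps,span=6))
E
```

```text
t: 38.8
eef_pos: [380.1, -540.6, 254.5]
orientation: [[1.0, 0.001, -0.002], [0.001, -1.0, 0.003], [-0.002, -0.003, -1.0]]
ft_force: [0.2, 0.7, 0.1]
gripper_width: 0.683
finger_force: 0.0
t 38.8 tcp [ 380.1 -540.6  254.5] F [0.2 0.7 0.1] w 60.1 ff 0.0
top diff 12
side diff 56
cap [(81, (array([518.5,  40. ]), np.float32(190.3))), (109, (array([520.,  40.]), np.float32(144.1)))]
cap side (array([518.5,  40. ]), np.float32(93.3)) (array([518.5,  40. ]), np.float32(187.8))
```

The probe's surroundings look as they did at the start, and all views agree on the cap's position. Handing in.

```bash
python3 -c "
from plant import ctrl
print(ctrl.sign_off())"
```

```text
the job is handed in; nothing more can be done
None
```

The job is handed in, with no verdict returned: both cups on the table (green, then blue) are nested in the housing with the middle-sized cap seated on top, the plunger was pressed to its stop, the white dot was touched at about 8 N, and the probe is back home in its stand.

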